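Cycle the vial capper and zero its stroke counter

TASK

Zero the counter of the vial capper: first pull the capper's lever all the way down and ease it slowly back up until it is fully home, without letting it spring back, and leave the glassware standing about undisturbed. Then take the orange-handled reset pin from its wooden stand, reach it through the hole in the top of the white counter box and hold the recessed red button all the way down for at least two seconds; finish with the pin still in the gripper and the button still held down.

Things in the scene. Friction and masses are not known exactly. Their poses are not given: they have to be found in the camera images.
- capper: blue bench vial capper fixed to the table: base plate 190 x 130 x 20 mm, at its back a column and a head 60 mm wide rising to 190 mm. Origin: centre of the base's underside; x points from its front (where the lever's handle is) to its back, z up.
- lever_hinge (a point): point on the lever's hinge axis, in the capper's mid-plane, 30 mm behind the capper's origin and 185 mm above the table. The hinge axis lies level along the capper's y; the point's axes are the capper's.
- lever_grip (a point): centre of the lever's black round handle bar, 20 mm in diameter and level along the capper's y; free from 60 mm on the capper's -y side of this point to 59 mm on its +y side, where a 14 mm steel arm joins it to the hinge. 220 mm from the hinge axis. With the lever home it is 199 mm in front of (capper -x) and 93 mm above the hinge, about 278 mm over the table, and it swings down in an arc to about 107 mm over the table.
- lever (a joint): lever angle in rad: 0 home (up, against its stop), 0.8 fully down at the bottom stop (above 0.72 counts as all the way down). A return spring always pulls it up to 0: about 2 N at the handle near home, rising to about 7 N at the bottom, plus about 2 N for each rad/s of motion. Let go more than about 0.25 rad from home, it springs back faster than 1.5 rad/s.
- counter: white and grey stroke counter box fixed to the table, 90 (x) x 110 (y) x 55 mm high, with a black window with three pale fields and, round the hole, a ring of yellow marks. Origin: centre of its underside, z up.
- counter_hole (a point): centre of the round 14 mm hole's mouth in the counter's flat top, 55 mm above the table, 15 mm to +x and 28 mm to -y of the counter's centre in its own frame; the hole goes straight down (slightly chamfered), in the middle of the ring of yellow marks.
- button_top (a point): centre of the top of the red button (13 mm in diameter) at the bottom of the hole, 24 mm below the mouth when not pressed; it moves straight down as it is pressed.
- zero_button (a joint): how far the button is pressed, in m: 0 released, 0.006 at its stop; above 0.004 counts as down. Its spring needs 2 N to start and 5 N at the stop.
- stand: light wooden block 50 x 50 x 45 mm high, fixed to the table, with a 9 mm hole 42 mm deep in the middle of its top. Origin: centre of its underside.
- pin: reset pin standing upright in the stand: a steel shaft 7 mm in diameter and 38 mm long below an orange round handle 18 mm in diameter and 72 mm long. Total 110 mm, about 50 g. Origin: the tip of the shaft (the lower end); z points up along the pin to the handle's end. In the stand the handle's lower end rests on the block's top, 45 mm above the table, its upper end is at 117 mm; the tip is 7 mm above the table.
- pin_tip (a point): the tip of the pin's steel shaft, same point as the origin of the pin.
- amber_bottle: bystander: amber glass bottle with a paper label and white cap, 66 mm in diameter, 150 mm high, standing. Origin: centre of its underside, z up.
- beaker: bystander: empty clear glass beaker, 70 mm in diameter at the rim, 80 mm high, standing. Origin: centre of its underside, z up.
- vial_jar: bystander: small amber jar with an aluminium cap, 36 mm in diameter, 45 mm high, standing. Origin: centre of its underside, z up.

How it is judged (in metres and radians):
On the way, in this order (a step that is already met when the one before it is completed fails the run):
1. the lever is pulled all the way down (above 0.72 rad) (value of joint lever above 0.72 rad), for 0.1 s.
2. the lever is eased back home (below 0.06 rad) (value of joint lever below 0.06 rad), for 0.2 s.
3. the gripped pin, through the hole, holds the button down for two seconds (value of joint zero_button above 0.004 m and contact force between pin and counter above 2 N and contact force between the fingers and pin above 1 N and horizontal distance between pin_tip and counter_hole below 0.009 m and z of pin_tip in the frame of counter_hole below -0.02 m and value of joint lever below 0.06 rad), for 1.9 s.
At the end, for the whole second after the job is handed in: The button is more than 4 mm down, pressed with more than 2 N by the pin, which the fingers grip and whose tip is in the hole, more than 20 mm below its mouth; the lever is home (below 0.06 rad) (all of step 3); the arm keeps its last pose, push and grip.
It fails at once if the lever springs back (faster than 1.5 rad/s) (velocity of joint lever below -1.5 rad/s).
It fails at once if the amber bottle is shifted more than 30 mm or tipped (distance of amber_bottle from where it was at the start of the episode above 0.03 m or angle between amber_bottle's own z axis and vertical above 0.35 rad).
It fails at once if the beaker is shifted more than 30 mm or tipped (distance of beaker from where it was at the start of the episode above 0.03 m or angle between beaker's own z axis and vertical above 0.35 rad).
It fails at once if the vial jar is shifted more than 30 mm or tipped (distance of vial_jar from where it was at the start of the episode above 0.03 m or angle between vial_jar's own z axis and vertical above 0.35 rad).
It also fails if it takes over 72 s, if anything falls off the work surface, if the arm or the gripper's body presses on something with over 40 N, if the wrist force passes 120 N, or if a joint passes its speed limit or range.

ROBOT

A 6-joint arm with a two-finger parallel gripper is mounted at the origin on the work surface. World frame = base frame: x ahead of the robot, y to its left, z up, the work surface at z = 0. Lengths are in m, angles in degrees, forces in N, time in s.
With the tool pointing down it reaches from about 0.4 to 0.825 m from the base axis. Payload 7 kg.
Tool frame: the origin (TCP) lies midway between the tips of the shut fingers; the grasp point (between the pads) lies 19 mm behind it; x points along the fingers, z is the direction in which the jaws open and shut, and the axes are right-handed (so a half turn about x gives the same grasp; the last joint's range is limited). The gripper opens to 88 mm and grips with 3 to 60 N. Pads are 19 mm wide; open, the fingers measure 130 mm over their backs; the gripper's body (78 mm by 193 mm) begins 47 mm behind the grasp point.
Start: joints at [-54.483, 20.546, 0.682, 0, -70.136, -16.507], TCP at [0.22, -0.638, 0.227] pointing down, gripper open.
Joint ranges: [-176.03, 176.03], [-82.01, 121.73], [-58.28, 71.71], [-173.87, 95.51], [-174.79, -0.11], [-173.66, 173.66]. Speed limits (degrees/s): [136.94, 136.94, 172.46, 180, 180, 180].

INTERFACE

Orientations are given as [roll, pitch, yaw] about the fixed x, y, z axes, in that order (R = Rz(yaw) Ry(pitch) Rx(roll)).
In Python, from plant import ctrl gives the robot as it stands. The module is installed in compiled form; this text tells all that it offers.
- The arm moves only by the tool servo_tool, never from a script. Its argument "deltas" is a list of rows, each a list of 3 entries, a list of its own where there are three numbers: the turn, a rotation vector about the tool's x, y, z in degrees, then the shift along the tool's x, y, z in cm, then the finger opening in cm, from 0 to 8.76. A call has 1 to 5 rows; each row is the pose to reach, as a shift and turn from the pose measured when the call began, along the tool's axes at that moment; what a row does not reach only later rows make up. A row lasts 1/10 s, in which the tool goes at most 50 mm and 8.59 degrees, less where a joint would pass 70% of its speed; a pose out of reach is approached as far as the arm can. A call with a gripper value outside its range is refused whole. The fingers move at their own pace and stop on an object; the grip force is fixed at half the most. Time passes only in rows, so rows that repeat a pose let the fingers close. It gives the time, the measured TCP pose, the force and the opening at its end, in the units of the state.
- ctrl.get_obs(): the state, without advancing time (a new reading comes with each control period).
- ctrl.snapshot(name): name is "side" or "top"; returns a dict with "image" (420x560x3 uint8, red, green, blue), "vertical_fov" (degrees; the focal length in pixels is half the picture's height over the tangent of half this angle, whatever the lens; pixels are square), "cx", "cy" (the principal point, pixels), "k1" (the pictures are not rectified: a ray, as slopes to the right and down, at radius r is drawn at 1 + k1 r^2 times it, then the intrinsics apply), "rvec" (rotation vector, rad) and "tvec" (3), from world to camera coordinates, as OpenCV has them. Camera axes: x right, y down, z forward; pixel columns grow to the right and rows downward; lengths in m; the calibration is good to about 2 mm. A picture is of the moment at which its call begins. There is no depth.
- ctrl.close_job(): hands the job in, once; it reports no verdict.
The state is a dict: "clock": time; "joint_pos": joint angles; "qvel": joint speeds; "tau": joint torques, N m; "tool_pos": TCP position; "orientation": TCP orientation; "force": force on the tool from outside, world axes, zero at the start; "moment": the same for the moment, N m; "opening": finger opening in m.
Only numpy, scipy, OpenCV 4.12 (cv2) and the standard library are available. Lean on these libraries where they do the work, as an engineer would, in place of code of your own. Each camera call takes 0.05 s, during which the arm holds its last target. There are 200 camera calls.

## Working session

There is one attempt and no reset: what is moved stays moved. The work goes in short steps, Python scripts to look and compute and a tool call to move; the robot and the scene stay as the last step left them, time stands still between calls to the robot, and variables do not carry over. Pictures are saved under pics/ and viewed, on a budget of 10 in all, crops included, one or two more only if the job needs it, and the job is handed in when it is done.

Besides the shell and the picture viewer there is one more tool, called as name(argument=value, ...) on one line, values as JSON. servo_tool: Moves the arm, as the interface text tells. Its arguments: {"type":"object","properties":{"deltas":{"type":"array","items":{"type":"array"}}},"required":["deltas"]}

```bash
mkdir -p pics; cat > h.py <<'E'
import numpy as np, cv2
from scipy.spatial.transform import Rotation as R
from plant import ctrl
def cam(n):
    s=ctrl.snapshot(n); im=s["image"]; h=im.shape[0]
    f=h/2/np.tan(np.radians(s["vertical_fov"])/2)
    K=np.array([[f,0,s["cx"]],[0,f,s["cy"]],[0,0,1]])
    return dict(im=im,K=K,d=np.array([s["k1"],0,0,0,0.]),r=np.array(s["rvec"],float),t=np.array(s["tvec"],float))
def proj(c,P): return cv2.projectPoints(np.array(P,float).reshape(-1,1,3),c["r"],c["t"],c["K"],c["d"])[0][:,0]
def ray(c,uv):
    n=cv2.undistortPoints(np.array([[uv]],float),c["K"],c["d"])[0,0]
    Rm=cv2.Rodrigues(c["r"])[0]; return -Rm.T@c["t"], Rm.T@np.array([n[0],n[1],1])
def atz(c,uv,z):
    o,d=ray(c,uv); return o+d*(z-o[2])/d[2]
def save(c,name,box=None,k=1):
    im=c["im"][...,::-1]
    if box: im=im[box[1]:box[3],box[0]:box[2]]
    cv2.imwrite("pics/"+name,cv2.resize(im,None,fx=k,fy=k,interpolation=cv2.INTER_CUBIC))
def tool():
    o=ctrl.get_obs(); return np.array(o["tool_pos"]),R.from_euler("xyz",o["orientation"],degrees=True)
def delta(p,Rg):
    "shift (cm) and rotvec (deg) in tool axes from the present pose"
    p0,R0=tool(); return R0.inv().apply(np.array(p)-p0)*100,(R0.inv()*Rg).as_rotvec(degrees=True)
E
python3 - <<'E'
from h import *
import pickle
d={n:cam(n) for n in("top","side")}
pickle.dump(d,open("c0.pkl","wb"))
for n in d: save(d[n],n+"0.png",k=1.4); print(n,ray(d[n],(280,210)),d[n]["K"][0,0],d[n]["d"][0])
print(ctrl.get_obs())
E
```

```text
top (array([0.53586901, 0.00168404, 1.3896414 ]), array([ 0.04360504, -0.00664264, -0.99912734])) 506.70427861126785 -0.17355923481583604
side (array([ 0.54474827, -0.78050693,  0.64361401]), array([ 0.03982849,  0.86815872, -0.49526174])) 394.0795158164995 0.009591946356486173
{'clock': 0.1, 'joint_pos': array([-5.44847290e+01,  2.05848828e+01,  6.38732369e-01, -1.65547507e-02,
       -7.01363261e+01, -1.65079689e+01]), 'qvel': array([ 0.07259897, -0.11487905,  0.06987933,  0.12030684, -0.09687541,
        0.02220684]), 'tau': array([-2.38915563e-03, -5.84163594e+01,  2.93747342e+01,  7.01539546e+00,
        1.01643577e-02, -4.66920676e-05]), 'tool_pos': array([ 0.21967394, -0.63778708,  0.22574553]), 'orientation': array([  5.82310118,  89.91606741, 114.82476702]), 'force': array([-0.37200438, -0.30505972,  0.43509396]), 'moment': array([ 0.00639613, -0.01086661, -0.02432509]), 'opening': 0.08758060218387416}
```

View pics/top0.png

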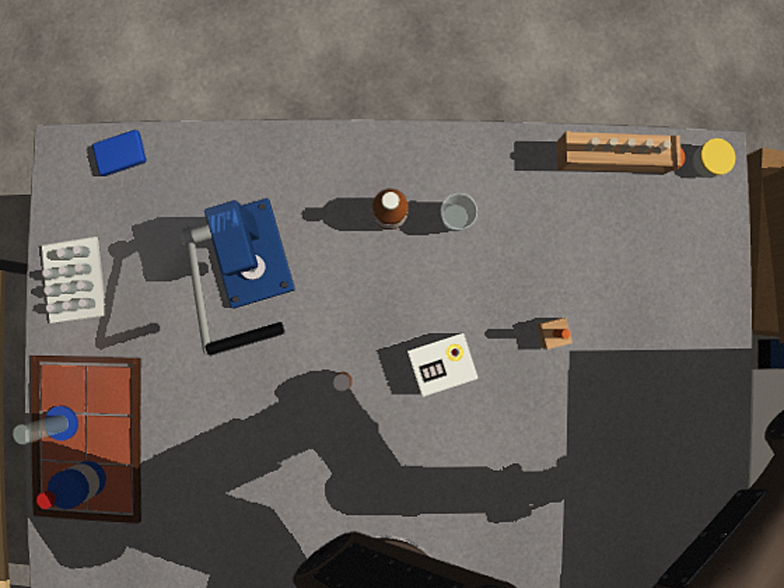

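View pics/side0.png

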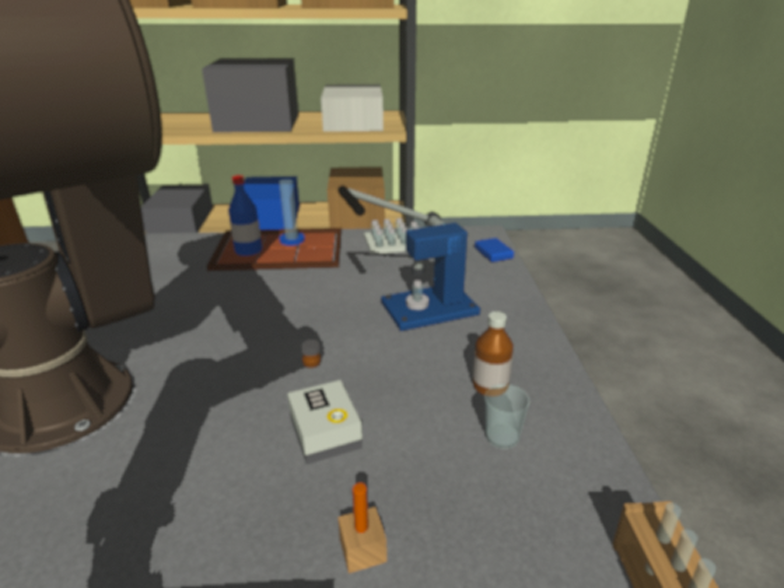

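The top view shows the bar from (208,350) to (283,327), the hole at (455,352), the pin top at (563,334) and the jar at (342,381). The side view shows the pin handle at (361,485–530), the hole at (338,416) and the bar at (340–362,190–212). Pixel positions are at 1.4x scale.

```bash
python3 - <<'E'
from h import *
import pickle
d=pickle.load(open("c0.pkl","rb")); T,S=d["top"],d["side"]
def blob(c,lo,hi,box):
    hsv=cv2.cvtColor(c["im"],cv2.COLOR_RGB2HSV); m=cv2.inRange(hsv,lo,hi); M=np.zeros_like(m)
    x0,y0,x1,y1=[int(v/1.4) for v in box]; M[y0:y1,x0:x1]=m[y0:y1,x0:x1]
    return np.argwhere(M)[:,::-1]
def tri(a,b):
    o1,d1=ray(T,a);o2,d2=ray(S,b); A=np.stack([d1,-d2],1); s=np.linalg.lstsq(A,o2-o1,rcond=None)[0]
    p,q=o1+s[0]*d1,o2+s[1]*d2; return (p+q)/2,np.linalg.norm(p-q)
def rect(p): return cv2.minAreaRect(p.astype(np.float32))
# hole ring
y1=blob(T,(22,130,120),(35,255,255),(435,335,475,372)); y2=blob(S,(20,110,120),(38,255,255),(315,400,360,430))
c1=np.array(cv2.minEnclosingCircle(y1.astype(np.float32))[0]);c2=np.array(rect(y2)[0])
print("ring",len(y1),len(y2),c1,c2,atz(T,c1,.055),atz(S,c2,.055),tri(c1,c2))
# pin
o1=blob(T,(5,200,120),(14,255,255),(535,315,580,352)); o2=blob(S,(3,200,80),(14,255,255),(345,470,375,540))
print("pinT",len(o1),o1.min(0),o1.max(0),o1.mean(0)); print("pinS",len(o2),o2.min(0),o2.max(0),o2.mean(0))
print("S mid z.081",atz(S,o2.mean(0),.081)); print("T z.117 max-side",atz(T,np.array([563,334])/1.4,.117),atz(T,o1.mean(0),.117))
# bar
b1=blob(T,(0,0,0),(180,255,40),(200,318,290,358)); b2=blob(S,(0,0,0),(180,255,45),(330,182,370,218))
r1=rect(b1);r2=rect(b2);print("bar",len(b1),r1,len(b2),r2)
for r in(r1,):
    bx=cv2.boxPoints(r); 
    L=[(bx[i]+bx[(i+1)%4])/2 for i in range(4)]; L=sorted(L,key=lambda p:p[0])
    e=[atz(T,p,.278) for p in (L[0],L[-1])]; print("ends",e,np.linalg.norm(e[0]-e[1]),"yaw of y axis",np.degrees(np.arctan2(*(e[0]-e[1])[[1,0]])))
print("tri bar",tri(r1[0],r2[0]))
# capper base corners (manual) z=.02
for p in [(228,306),(295,290),(266,199)]: print("corner",atz(T,np.array(p)/1.4,.02))
for n,p,z in [("bottlecap",(390,201),.15),("beaker rim",(459,209),.08),("jar",(342,381),.045)]: print(n,atz(T,np.array(p)/1.4,z))
print("stand S top?",proj(S,[[.5,-.2,.045]]))
E
```

```text
ring 66 78 [324.5 251.5] [240.5 296.5] [ 0.48572297 -0.12526081  0.055     ] [ 0.48735674 -0.12304343  0.055     ] (array([ 0.48665961, -0.12504419,  0.05678951]), np.float64(0.0017397332117004664))
pinT 10 [401 235] [406 240] [403.5 237.7]
pinS 280 [253 345] [261 379] [257.01071429 362.33214286]
S mid z.081 [ 0.52427458 -0.31939866  0.081     ]
T z.117 max-side [ 0.52148116 -0.31702789  0.117     ] [ 0.52370029 -0.32053954  0.117     ]
bar 471 ((174.3637237548828, 241.52828979492188), (8.51833438873291, 56.72483825683594), 73.88658142089844) 100 ((250.59014892578125, 142.5081787109375), (22.790565490722656, 4.609328269958496), 50.19443130493164)
ends [array([0.49439854, 0.28820111, 0.278     ]), array([0.53079879, 0.16640416, 0.278     ])] 0.1271199249419085 yaw of y axis 106.63930816900285
tri bar (array([0.51335929, 0.2267926 , 0.27880412]), np.float64(0.0012604467493101392))
corner [0.569525   0.31205884 0.02      ]
corner [0.60183552 0.18073763 0.02      ]
corner [0.78014119 0.24113365 0.02      ]
bottlecap [ 0.75421722 -0.00176766  0.15      ]
beaker rim [ 0.75274032 -0.13079701  0.08      ]
jar [0.42886401 0.08603548 0.045     ]
stand S top? [[245.65581396 326.04886797]]
```

```bash
cat >> h.py <<'E'
def down(phi):
    "tool x down, tool z level at phi degrees"
    x=np.array([0,0,-1.]); a=np.radians(phi); z=np.array([np.cos(a),np.sin(a),0]); return R.from_matrix(np.stack([x,np.cross(z,x),z],1))
CY=16.6; CX=np.array([np.cos(np.radians(CY)),np.sin(np.radians(CY)),0]); CYv=np.array([-CX[1],CX[0],0])
G0=np.array([.513,.2268,.278]); H=G0+.199*CX+np.array([0,0,-.093]); G=G0-.025*CYv
def bar(th):
    a=np.arctan2(93,199)-th; return H-.025*CYv-.2197*np.cos(a)*CX+np.array([0,0,.2197*np.sin(a)])
E
python3 - <<'E'
from h import *
p,r=tool(); z=r.as_matrix()[:,2]; print(r.as_matrix().round(3),"phi0",np.degrees(np.arctan2(z[1],z[0])))
for phi in(CY,CY+180):
    for k in (.12,.04,-.019): print(phi,[v.round(2) for v in delta(G+[0,0,k],down(phi))])
E
```

```text
[[-0.001 -0.946 -0.326]
 [ 0.001 -0.326  0.946]
 [-1.     0.     0.001]] phi0 109.00165963341101
16.6 [array([-17.13, -55.78,  69.72]), array([ 9.24e+01,  6.00e-02, -7.00e-02])]
16.6 [array([ -9.13, -55.78,  69.71]), array([ 9.24e+01,  6.00e-02, -7.00e-02])]
16.6 [array([ -3.23, -55.78,  69.7 ]), array([ 9.24e+01,  6.00e-02, -7.00e-02])]
196.6 [array([-17.13, -55.78,  69.72]), array([-8.76e+01,  7.00e-02,  6.00e-02])]
196.6 [array([ -9.13, -55.78,  69.71]), array([-8.76e+01,  7.00e-02,  6.00e-02])]
196.6 [array([ -3.23, -55.78,  69.7 ]), array([-8.76e+01,  7.00e-02,  6.00e-02])]
```

```bash
cat >> h.py <<'E'
def plan(wps,n=5,step=.045,rstep=8.):
    """wps: list of (pos,phi); prints calls of up to 5 rows, each from the planned pose where it begins"""
    p0,r0=tool(); z=r0.as_matrix()[:,2]; ph=np.degrees(np.arctan2(z[1],z[0])); pts=[(p0,ph)]
    for p,f in wps:
        q,g=pts[-1]; f=g+(f-g+180)%360-180; k=int(np.ceil(max(np.linalg.norm(p-q)/step,abs(f-g)/rstep,1)))
        pts+= [(q+(p-q)*i/k,g+(f-g)*i/k) for i in range(1,k+1)]
    for i in range(0,len(pts)-1,n):
        b,g=pts[i]; Rb=r0 if i==0 else down(g)
        print([[(Rb.inv()*down(f)).as_rotvec(degrees=True).round(1).tolist(),(Rb.inv().apply(q-b)*100).round(1).tolist()] for q,f in pts[i+1:i+n+1]])
E
python3 - <<'E'
from h import *
plan([(np.array([.40,-.48,.35]),125),(np.array([.54,-.25,.38]),150),(np.array([.56,0,.39]),172),(G+[0,0,.11],196.6)])
E
```

```text
[[[-2.7, 0.1, -0.0], [-2.1, -3.7, 1.5]], [[-5.3, 0.1, -0.0], [-4.1, -7.4, 3.0]], [[-8.0, 0.1, -0.0], [-6.2, -11.1, 4.5]], [[-10.7, 0.1, -0.0], [-8.3, -14.8, 6.0]], [[-13.3, 0.1, 0.0], [-10.3, -18.5, 7.6]]]
[[[-2.7, 0.0, 0.0], [-2.1, -3.9, 0.6]], [[-6.2, 0.0, 0.0], [-2.5, -7.4, 2.3]], [[-9.8, 0.0, 0.0], [-2.9, -10.8, 4.0]], [[-13.4, 0.0, 0.0], [-3.4, -14.3, 5.7]], [[-17.0, 0.0, 0.0], [-3.8, -17.7, 7.4]]]
[[[-3.6, 0.0, 0.0], [-0.4, -3.8, 0.6]], [[-7.1, 0.0, 0.0], [-0.9, -7.6, 1.3]], [[-10.7, 0.0, 0.0], [-1.3, -11.4, 1.9]], [[-14.4, 0.0, 0.0], [-1.5, -14.8, 4.3]], [[-18.0, 0.0, 0.0], [-1.6, -18.1, 6.8]]]
[[[-3.7, 0.0, 0.0], [-0.2, -4.0, 1.3]], [[-7.3, 0.0, 0.0], [-0.3, -7.9, 2.6]], [[-11.0, 0.0, 0.0], [-0.5, -11.9, 3.9]], [[-14.7, 0.0, 0.0], [-0.7, -15.9, 5.2]], [[-19.6, 0.0, 0.0], [-0.6, -19.3, 7.5]]]
[[[-4.9, 0.0, 0.0], [0.0, -4.0, 1.0]], [[-9.8, 0.0, 0.0], [0.1, -8.0, 2.0]], [[-14.8, 0.0, 0.0], [0.1, -12.0, 3.0]], [[-19.7, 0.0, 0.0], [0.2, -16.0, 4.1]]]
```

servo_tool(deltas=[[[-2.7,0,0],[-2.1,-3.7,1.5],8.7],[[-5.3,0,0],[-4.1,-7.4,3],8.7],[[-8,0,0],[-6.2,-11.1,4.5],8.7],[[-10.7,0,0],[-8.3,-14.8,6],8.7],[[-13.3,0,0],[-10.3,-18.5,7.6],8.7]])

```text
clock: 0.6
tool_pos: [0.3708, -0.5045, 0.3294]
orientation: [-4.6, 89.9, 117.8]
force: [1.5, -0.5, -0.0]
opening: 0.0869
```

servo_tool(deltas=[[[-2.7,0,0],[-2.1,-3.9,0.6],8.7],[[-6.2,0,0],[-2.5,-7.4,2.3],8.7],[[-9.8,0,0],[-2.9,-10.8,4],8.7],[[-13.4,0,0],[-3.4,-14.3,5.7],8.7],[[-17,0,0],[-3.8,-17.7,7.4],8.7]])

```text
clock: 1.1
tool_pos: [0.4812, -0.3457, 0.3675]
orientation: [-17.4, 89.9, 122.2]
force: [-0.0, -0.8, 0.2]
opening: 0.087
```

servo_tool(deltas=[[[-3.6,0,0],[-0.4,-3.8,0.6],8.7],[[-7.1,0,0],[-0.9,-7.6,1.3],8.7],[[-10.7,0,0],[-1.3,-11.4,1.9],8.7],[[-14.4,0,0],[-1.5,-14.8,4.3],8.7],[[-18,0,0],[-1.6,-18.1,6.8],8.7]])

```text
clock: 1.6
tool_pos: [0.5472, -0.1622, 0.3831]
orientation: [-17.1, 89.8, 140.6]
force: [0.7, 0.7, 0.3]
opening: 0.0871
```

servo_tool(deltas=[[[-3.7,0,0],[-0.2,-4,1.3],8.7],[[-7.3,0,0],[-0.3,-7.9,2.6],8.7],[[-11,0,0],[-0.5,-11.9,3.9],8.7],[[-14.7,0,0],[-0.7,-15.9,5.2],8.7],[[-19.6,0,0],[-0.6,-19.3,7.5],8.7]])

```text
clock: 2.1
tool_pos: [0.5513, 0.0468, 0.3889]
orientation: [-26.7, 89.8, 150.8]
force: [0.1, -0.3, -0.2]
opening: 0.0872
```

```bash
python3 - <<'E'
from h import *
plan([(G+[0,0,.08],196.6)])
E
```

```text
[[[-4.8, 0.2, 0.1], [0.8, -3.9, 0.9]], [[-9.6, 0.2, 0.1], [1.6, -7.7, 1.9]], [[-14.4, 0.2, 0.1], [2.3, -11.6, 2.8]], [[-19.1, 0.2, 0.1], [3.1, -15.5, 3.8]]]
```

servo_tool(deltas=[[[-4.8,0.2,0.1],[0.8,-3.9,0.9],8.7],[[-9.6,0.2,0.1],[1.6,-7.7,1.9],8.7],[[-14.4,0.2,0.1],[2.3,-11.6,2.8],8.7],[[-19.1,0.2,0.1],[3.1,-15.5,3.8],8.7],[[-19.1,0.2,0.1],[3.1,-15.5,3.8],8.7]])

```text
clock: 2.6
tool_pos: [0.5186, 0.2069, 0.3562]
orientation: [-11.8, 89.9, -174.8]
force: [0.6, -0.0, 0.0]
opening: 0.087
```

```bash
python3 - <<'E'
from h import *
print([v.round(2) for v in delta(G+[0,0,.08],down(196.6))],[v.round(2) for v in delta(G+[0,0,-.019],down(196.6))],ctrl.get_obs()["joint_pos"].round(1))
c=cam("top");s=cam("side")
b=lambda i,x0,y0:cv2.resize(i[y0:y0+200,x0:x0+200,::-1],(400,400))
cv2.imwrite("pics/pre.png",np.hstack([b(c["im"],80,120),b(s["im"],180,60)]))
E
```

```text
[array([-0.18,  0.43, -0.02]), array([0.33, 0.14, 0.03])] [array([ 9.72,  0.44, -0.05]), array([0.33, 0.14, 0.03])] [ 41.8   6.3  -1.4  -0.1 -82.4 -24.8]
```

View pics/pre.png

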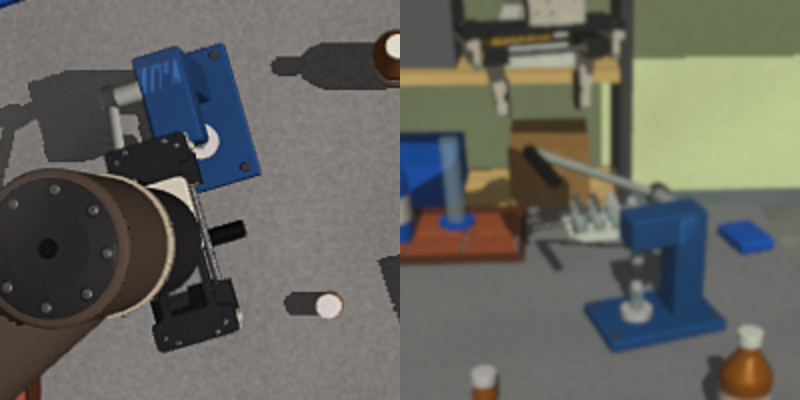

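The left half shows the bar centred between the open fingers (bar end at (240,232) in the crop). The right half shows the fingers straddling it from above. Next: check head clearance and plan the arc.

```bash
python3 - <<'E'
from h import *
import pickle
T=pickle.load(open("c0.pkl","rb"))["top"]
for p in [(223,274),(257,264)]:
  for z in(.19,.13):
    v=atz(T,np.array(p)/1.4,z)-H; print("head front from hinge",z,v@CX,v@CYv)
r=down(196.6)
b0=bar(0)
for th in np.arange(0,.86,.05): print(round(th,2),(r.inv().apply(bar(th)-b0)*100).round(1))
E
```

```text
head front from hinge 0.19 -0.08024137236101124 0.023559399751045117
head front from hinge 0.13 -0.07218117609354867 0.03585439951137241
head front from hinge 0.19 -0.08025527813588616 -0.03772448908842225
head front from hinge 0.13 -0.07219577736500701 -0.028494599736241265
0.0 [0. 0. 0.]
0.05 [1.  0.  0.4]
0.1 [2.  0.  0.8]
0.15 [ 3.1 -0.   1.2]
0.2 [4.1 0.  1.5]
0.25 [5.2 0.  1.7]
0.3 [6.3 0.  1.9]
0.35 [7.4 0.  2. ]
0.4 [8.5 0.  2.1]
0.45 [9.6 0.  2.1]
0.5 [10.7  0.   2. ]
0.55 [11.8  0.   1.9]
0.6 [12.9  0.   1.8]
0.65 [13.9  0.   1.6]
0.7 [15.   0.   1.3]
0.75 [16.1  0.   1. ]
0.8 [17.1  0.   0.6]
0.85 [18.1  0.   0.2]
```

servo_tool(deltas=[[[0.3,0,0],[2.5,0.4,0],8.7],[[0.3,0,0],[5,0.4,0],8.7],[[0.3,0,0],[7.5,0.4,0],8.7],[[0.3,0,0],[9.7,0.4,0],8.7],[[0.3,0,0],[9.7,0.4,0],8.7]])

```text
clock: 3.2
tool_pos: [0.5195, 0.1984, 0.2579]
orientation: [14.3, 89.7, -149.4]
force: [0.2, -0.0, 0.8]
opening: 0.0873
```

servo_tool(deltas=[[[0,0,0],[0,0,0],0],[[0,0,0],[0,0,0],0],[[0,0,0],[0,0,0],0],[[0,0,0],[0,0,0],0],[[0,0,0],[0,0,0],0]])

```text
clock: 3.7
tool_pos: [0.5197, 0.1985, 0.2585]
orientation: [13.0, 89.7, -150.8]
force: [0.3, -0.4, -0.8]
opening: 0.0528
```

servo_tool(deltas=[[[0,0,0],[0,0,0],0],[[0,0,0],[0,0,0],0],[[0,0,0],[0,0,0],0],[[0,0,0],[0,0,0],0],[[0,0,0],[0,0,0],0]])

```text
clock: 4.2
tool_pos: [0.5216, 0.1993, 0.2586]
orientation: [38.9, 89.9, -124.8]
force: [9.3, -0.4, -5.4]
opening: 0.0192
```

servo_tool(deltas=[[[0,0,0],[0,0,0],0],[[0,0,0],[0,0,0],0],[[0,0,0],[0,0,0],0],[[0,0,0],[0.5,0,0.2],0],[[0,0,0],[1,0,0.4],0]])

```text
clock: 4.7
tool_pos: [0.5179, 0.1981, 0.2491]
orientation: [98.5, 90.0, -65.3]
force: [-1.9, -0.5, 5.7]
opening: 0.0191
```

servo_tool(deltas=[[[0,0,0],[1,0,0.4],0],[[0,0,0],[2.1,0,0.8],0],[[0,0,0],[3.1,0,1.1],0],[[0,0,0],[4.2,0,1.3],0],[[0,0,0],[5.3,0,1.5],0]])

```text
clock: 5.2
tool_pos: [0.5045, 0.1941, 0.197]
orientation: [169.7, 89.8, 6.0]
force: [2.9, -2.2, 6.0]
opening: 0.019
```

```bash
cat >> h.py <<'E'
def th():
    p,r=tool(); g=p-.019*r.as_matrix()[:,0]; v=g-H; return np.arctan2(93,199)-np.arctan2(v[2],-v@CX), np.hypot(v[2],v@CX)
E
python3 - <<'E'
from h import *
print(th()); r=tool()[1]; o=ctrl.get_obs(); print(o["force"],o["opening"],(down(196.6).inv()*r).as_rotvec(degrees=True).round(2))
a=th()[0]
for t in np.arange(.35,.86,.05): print(round(t,2),delta(bar(t)+[0,0,-.019],down(196.6))[0].round(1))
E
```

```text
(np.float64(0.2948171120038925), np.float64(0.21871761259438813))
[ 2.86432327 -2.23515204  6.00707253] 0.019042282321475968 [0.3  0.22 0.04]
0.35 [ 1.2 -0.4  0.2]
0.4 [ 2.3 -0.4  0.3]
0.45 [ 3.4 -0.4  0.3]
0.5 [ 4.5 -0.4  0.3]
0.55 [ 5.6 -0.4  0.2]
0.6 [ 6.7 -0.4  0.1]
0.65 [ 7.7 -0.4 -0.1]
0.7 [ 8.8 -0.4 -0.4]
0.75 [ 9.9 -0.4 -0.7]
0.8 [10.9 -0.4 -1.1]
0.85 [11.9 -0.4 -1.5]
```

servo_tool(deltas=[[[0,0,0],[1.2,0,0.2],0],[[0,0,0],[2.3,0,0.3],0],[[0,0,0],[3.4,0,0.3],0],[[0,0,0],[4.5,0,0.3],0],[[0,0,0],[5.6,0,0.2],0]])

```text
clock: 5.7
tool_pos: [0.503, 0.1936, 0.1415]
orientation: [174.6, 89.7, 10.9]
force: [-2.1, -0.8, 7.6]
opening: 0.0189
```

```bash
python3 - <<'E'
from h import *
print(th()); o=ctrl.get_obs(); print(o["force"],o["opening"],o["joint_pos"].round(1))
for t in np.arange(.55,.86,.05): print(round(t,2),delta(bar(t)+[0,0,-.019],down(196.6))[0].round(1))
E
```

```text
(np.float64(0.5491946381127052), np.float64(0.2195842934038822))
[-2.135432   -0.753917    7.58516062] 0.018860077464590088 [ 42.   11.8 -23.6   0.2 -54.3 -25.8]
0.55 [ 0.  -0.4  0. ]
0.6 [ 1.1 -0.4 -0.1]
0.65 [ 2.2 -0.4 -0.3]
0.7 [ 3.3 -0.4 -0.6]
0.75 [ 4.3 -0.4 -0.9]
0.8 [ 5.3 -0.4 -1.2]
0.85 [ 6.4 -0.4 -1.7]
```

servo_tool(deltas=[[[0,0,0],[1.1,0,-0.1],0],[[0,0,0],[2.2,0,-0.3],0],[[0,0,0],[3.3,0,-0.6],0],[[0,0,0],[4.3,0,-0.9],0],[[0,0,0],[5.1,0,-1.1],0]])

```text
clock: 6.2
tool_pos: [0.5126, 0.1965, 0.09]
orientation: [173.3, 89.8, 9.7]
force: [-6.7, 0.1, 7.5]
opening: 0.0192
```

servo_tool(deltas=[[[0,0,0],[0,0,0],0],[[0,0,0],[0.1,0,0],0],[[0,0,0],[0.1,0,0],0]])

```text
clock: 6.5
tool_pos: [0.5127, 0.1965, 0.0896]
orientation: [174.9, 89.7, 11.3]
force: [-1.5, -0.4, 7.2]
opening: 0.0192
```

```bash
python3 - <<'E'
from h import *
print(th()); o=ctrl.get_obs(); print(o["force"],o["opening"])
c=cam("top");s=cam("side")
b=lambda i,x0,y0:cv2.resize(i[y0:y0+200,x0:x0+200,::-1],(400,400))
cv2.imwrite("pics/dn.png",np.hstack([b(c["im"],80,120),b(s["im"],180,60)]))
for t in np.arange(.8,-.01,-.05): print(round(t,2),delta(bar(t)+[0,0,-.019],down(196.6))[0].round(1))
E
```

```text
(np.float64(0.789272209446191), np.float64(0.22163908215404568))
[-1.53528155 -0.41827383  7.2402073 ] 0.019186046402546803
0.8 [ 0.2 -0.4 -0.3]
0.75 [-0.9 -0.4  0.1]
0.7 [-1.9 -0.4  0.4]
0.65 [-3.  -0.4  0.7]
0.6 [-4.1 -0.4  0.9]
0.55 [-5.2 -0.4  1. ]
0.5 [-6.3 -0.4  1.1]
0.45 [-7.4 -0.4  1.1]
0.4 [-8.5 -0.4  1.1]
0.35 [-9.6 -0.4  1. ]
0.3 [-10.6  -0.4   0.9]
0.25 [-11.7  -0.4   0.7]
0.2 [-12.8  -0.4   0.5]
0.15 [-13.9  -0.4   0.2]
0.1 [-14.9  -0.4  -0.1]
0.05 [-15.9  -0.4  -0.5]
-0.0 [-16.9  -0.4  -1. ]
```

View pics/dn.png

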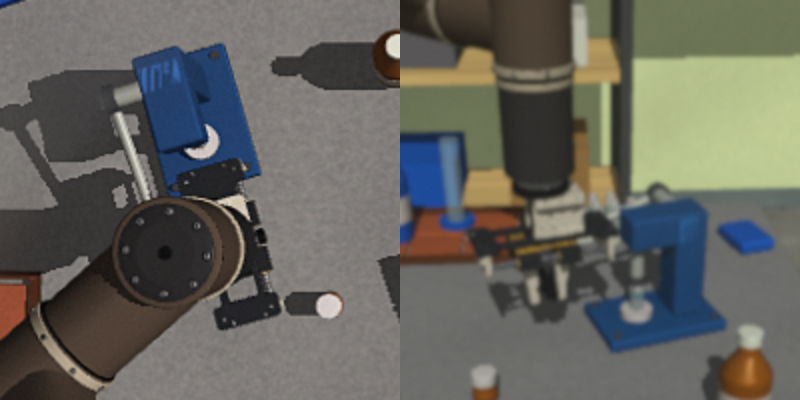

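The lever is at the bottom (computed 0.79 rad, 7.2 N at the handle), with the bar still in the fingers. Now easing it up.

servo_tool(deltas=[[[0,0,0],[-0.9,0,0.3],0],[[0,0,0],[-1.9,0,0.6],0],[[0,0,0],[-3,0,0.9],0],[[0,0,0],[-4.1,0,1.1],0],[[0,0,0],[-5.2,0,1.2],0]])

```text
clock: 7.1
tool_pos: [0.5025, 0.1935, 0.1439]
orientation: [180.0, 89.5, 16.4]
force: [9.7, -0.9, 1.6]
opening: 0.0193
```

```bash
python3 - <<'E'
from h import *
print(th()); o=ctrl.get_obs(); print(o["force"],o["opening"])
for t in np.arange(.55,-.01,-.05): print(round(t,2),delta(bar(t)+[0,0,-.019],down(196.6))[0].round(1))
E
```

```text
(np.float64(0.5380090276334104), np.float64(0.21990799042896433))
[ 9.74277202 -0.942668    1.55084848] 0.019325660339335533
0.55 [ 0.3 -0.4 -0. ]
0.5 [-0.8 -0.4  0.1]
0.45 [-1.9 -0.4  0.1]
0.4 [-3.  -0.4  0.1]
0.35 [-4.1 -0.4 -0. ]
0.3 [-5.2 -0.4 -0.1]
0.25 [-6.3 -0.4 -0.3]
0.2 [-7.4 -0.4 -0.6]
0.15 [-8.4 -0.4 -0.9]
0.1 [-9.5 -0.4 -1.2]
0.05 [-10.5  -0.4  -1.6]
-0.0 [-11.5  -0.4  -2.1]
```

servo_tool(deltas=[[[0,0,0],[-0.8,0,0.1],0],[[0,0,0],[-1.9,0,0.1],0],[[0,0,0],[-3,0,0.1],0],[[0,0,0],[-4.1,0,0],0],[[0,0,0],[-5.2,0,-0.1],0]])

```text
clock: 7.6
tool_pos: [0.5067, 0.1949, 0.1986]
orientation: [-177.7, 89.0, 18.8]
force: [22.6, -0.7, -4.0]
opening: 0.0194
```

servo_tool(deltas=[[[0,0,0],[-1.1,0,-0.2],0],[[0,0,0],[-2.2,0,-0.5],0],[[0,0,0],[-3.2,0,-0.8],0],[[0,0,0],[-4.2,0,-1.1],0],[[0,0,0],[-5.2,0,-1.5],0]])

```text
clock: 8.1
tool_pos: [0.5226, 0.2002, 0.2485]
orientation: [-173.1, 88.8, 23.3]
force: [32.3, 4.0, -51.4]
opening: 0.019
```

```bash
python3 - <<'E'
from h import *
print(th()); o=ctrl.get_obs(); print(o["force"],o["opening"])
for t in (.05,0): print(round(t,2),delta(bar(t)+[0,0,-.019],down(196.6))[0].round(1))
E
```

```text
(np.float64(0.04188305172944701), np.float64(0.21429872288649307))
[ 32.33340135   3.9936084  -51.40731662] 0.01899018544649704
0.05 [-0.1 -0.3  0.6]
0 [-1.1 -0.3  0.1]
```

servo_tool(deltas=[[[0,0,0],[0,0,0],0],[[0,0,0],[0,0,0],0]])

```text
clock: 8.3
tool_pos: [0.5223, 0.2001, 0.2474]
orientation: [-172.3, 88.8, 24.1]
force: [8.6, -0.2, -13.6]
opening: 0.0193
```

```bash
python3 - <<'E'
from h import *
print(th()); o=ctrl.get_obs(); print(o["force"],o["opening"],[v.round(2) for v in delta(bar(0)+[0,0,-.019],down(196.6))])
s=cam("side");c=cam("top")
b=lambda i,x0,y0:cv2.resize(i[y0:y0+100,x0:x0+100,::-1],(400,400),interpolation=cv2.INTER_CUBIC)
cv2.imwrite("pics/up.png",np.hstack([b(c["im"],120,180),b(s["im"],220,90)]))
import pickle; S=pickle.load(open("c0.pkl","rb"))["side"]
cv2.imwrite("pics/up.png",np.hstack([b(S["im"],220,90),b(s["im"],220,90)]))
E
```

```text
(np.float64(0.04729195084342336), np.float64(0.2141799233247242))
[  8.63712333  -0.23201288 -13.61184676] 0.019341659612891082 [array([-1.16, -0.33,  0.11]), array([-0.26, -1.15,  0.15])]
```

View pics/up.png

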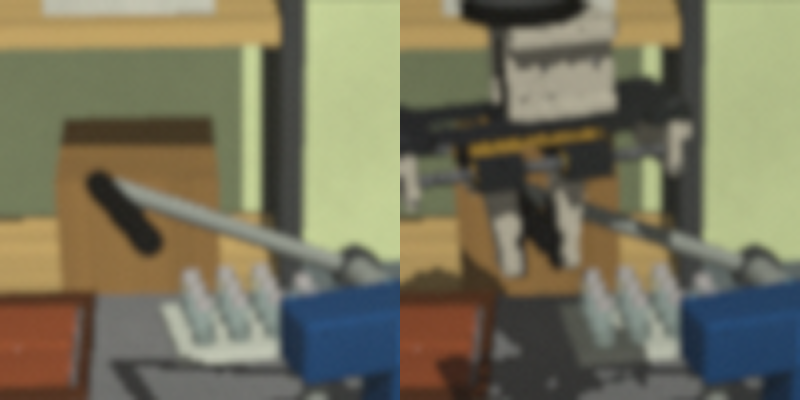

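The bar is at or within a few mm of its home position (its lower end is about 2 px from the first picture). Releasing here is safe because it is far below 0.25 rad.

servo_tool(deltas=[[[0,0,0],[0,0,0],2.5],[[0,0,0],[0,0,0],4],[[0,0,0],[0,0,0],6],[[0,0,0],[0,0,0],8.7],[[0,0,0],[0,0,0],8.7]])

```text
clock: 8.9
tool_pos: [0.5222, 0.2001, 0.2478]
orientation: [-171.8, 88.8, 24.6]
force: [-0.3, -0.4, 0.4]
opening: 0.0513
```

servo_tool(deltas=[[[0,0,0],[0,0,0],8.7],[[0,0,0],[0,0,0],8.7],[[0,-1.1,0.1],[0,0,0],8.7]])

```text
clock: 9.2
tool_pos: [0.5218, 0.2, 0.2481]
orientation: [-136.0, 89.9, 60.4]
force: [0.7, -0.9, 0.2]
opening: 0.0756
```

```bash
python3 - <<'E'
from h import *
o=ctrl.get_obs(); print(o["force"],o["opening"],o["tool_pos"],[v.round(2) for v in delta(bar(0)+[0,0,-.019],down(196.6))])
P=np.array([.524,-.3195,.0]); 
plan([(G+[0,0,.10],196.6),(np.array([.56,0,.34]),172),(P+[0,0,.22],135)])
E
```

```text
[ 0.71684922 -0.85793782  0.19829877] 0.07558532247600125 [0.52178591 0.19996313 0.24808378] [array([-1.09, -0.32,  0.08]), array([-0.23, -0.08,  0.08])]
[[[-0.1, -0.1, 0.1], [-4.3, -0.1, 0.0]], [[-0.2, -0.1, 0.1], [-8.7, -0.2, 0.0]], [[-0.2, -0.1, 0.1], [-13.0, -0.3, 0.1]], [[4.7, -0.1, 0.1], [-12.2, 3.8, 0.4]], [[9.6, -0.1, 0.1], [-11.5, 7.9, 0.8]]]
[[[4.9, 0.0, 0.0], [0.8, 4.1, -0.3]], [[9.8, 0.0, 0.0], [1.5, 8.2, -0.6]], [[14.8, 0.0, 0.0], [2.3, 12.4, -0.9]], [[19.4, 0.0, 0.0], [3.8, 16.3, -0.0]], [[24.0, 0.0, 0.0], [5.3, 20.2, 0.9]]]
[[[4.6, 0.0, 0.0], [1.5, 3.9, -0.8]], [[9.3, 0.0, 0.0], [3.0, 7.9, -1.5]], [[13.9, 0.0, 0.0], [4.5, 11.8, -2.3]], [[18.5, 0.0, 0.0], [6.0, 15.8, -3.0]], [[23.1, 0.0, 0.0], [7.5, 19.7, -3.8]]]
[[[4.6, 0.0, 0.0], [1.5, 3.3, -2.2]]]
```

servo_tool(deltas=[[[0,0,0],[-4.3,0,0],8.7],[[0,0,0],[-8.7,0,0],8.7],[[0,0,0],[-13,0,0],8.7],[[4.7,0,0],[-12.2,3.8,0.4],8.7],[[9.6,0,0],[-11.5,7.9,0.8],8.7]])

```text
clock: 9.7
tool_pos: [0.5369, 0.1221, 0.3643]
orientation: [-136.0, 89.8, 50.7]
force: [-0.2, -0.2, -0.8]
opening: 0.0872
```

servo_tool(deltas=[[[4.9,0,0],[0.8,4.1,-0.3],8.7],[[9.8,0,0],[1.5,8.2,-0.6],8.7],[[14.8,0,0],[2.3,12.4,-0.9],8.7],[[18,0,0],[3.8,16.3,0],8.7],[[21,0,0],[5.3,20.2,0.9],8.7]])

```text
clock: 10.2
tool_pos: [0.5518, -0.081, 0.31]
orientation: [-104.3, 89.8, 61.3]
force: [1.2, -0.2, -0.2]
opening: 0.087
```

```bash
python3 - <<'E'
from h import *
print(ctrl.get_obs()["joint_pos"].round(1),tool()[0])
import pickle
s=cam("side");S=pickle.load(open("c0.pkl","rb"))["side"]
b=lambda i,x0,y0:cv2.resize(i[y0:y0+100,x0:x0+100,::-1],(400,400),interpolation=cv2.INTER_CUBIC)
cv2.imwrite("pics/home.png",np.hstack([b(S["im"],220,90),b(s["im"],220,90)]))
print("mean abs diff",cv2.absdiff(S["im"],s["im"])[125:175,240:315].mean(), cv2.absdiff(S["im"],s["im"])[225:320,335:380].mean())
P=np.array([.524,-.3195,0]); plan([(P+[0,0,.20],150)])
E
```

```text
[ 11.6   6.9  -6.5  -0.2 -76.5 -26. ] [ 0.55176405 -0.08102753  0.31004842]
mean abs diff 45.35137777777778 5.1071345029239765
[[[2.5, 0.2, 0.1], [1.8, 3.9, -0.6]], [[5.1, 0.2, 0.1], [3.6, 7.8, -1.2]], [[7.6, 0.2, 0.1], [5.3, 11.7, -1.8]], [[10.2, 0.2, 0.1], [7.1, 15.6, -2.3]], [[12.7, 0.2, 0.1], [8.9, 19.5, -2.9]]]
[[[2.5, 0.0, 0.0], [1.8, 3.7, -1.4]]]
```

View pics/home.png

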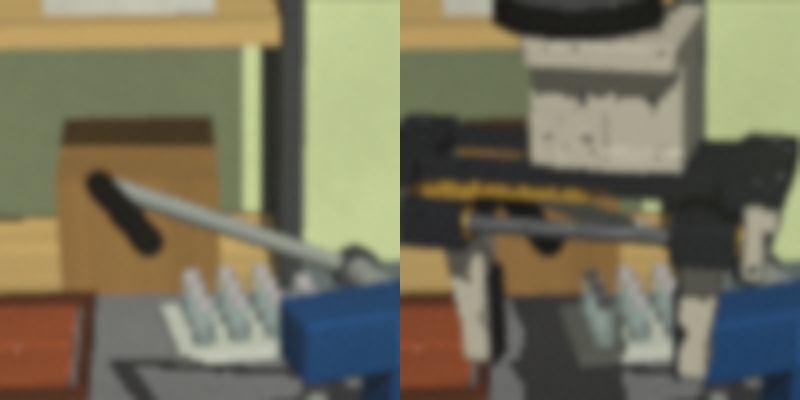

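The gripper is in the foreground, but the bar's lower end shows at (548,245). That matches the initial (150,245), so the lever is home. On to the pin.

servo_tool(deltas=[[[2.5,0.2,0.1],[1.8,3.9,-0.6],8.7],[[5.1,0.2,0.1],[3.6,7.8,-1.2],8.7],[[7.6,0.2,0.1],[5.3,11.7,-1.8],8.7],[[10.2,0.2,0.1],[7.1,15.6,-2.3],8.7],[[12.7,0.2,0.1],[8.9,19.5,-2.9],8.7]])

```text
clock: 10.75
tool_pos: [0.5276, -0.2822, 0.2172]
orientation: [23.7, 90.0, 176.3]
force: [1.5, 0.6, 0.8]
opening: 0.0868
```

servo_tool(deltas=[[[2.5,0,0],[1.8,3.7,-1.4],8.7],[[2.5,0,0],[1.8,4.5,-1.4],8.7],[[2.5,0,0],[1.8,4.5,-1.4],8.7]])

```text
clock: 11.05
tool_pos: [0.5184, -0.3299, 0.1982]
orientation: [16.7, 89.8, 166.6]
force: [0.9, 0.3, 1.2]
opening: 0.0871
```

```bash
python3 - <<'E'
from h import *
print(tool()[0])
P=np.array([.524,-.3195,0]); plan([(P+[0,0,.20],150),(P+[0,0,.061],150)],step=.03)
E
```

```text
[ 0.51836237 -0.32990566  0.19817921]
[[[-0.1, 0.2, -0.1], [-0.2, -1.2, 0.0]], [[-0.1, 0.2, -0.1], [2.6, -1.2, 0.0]], [[-0.1, 0.2, -0.1], [5.4, -1.2, 0.0]], [[-0.1, 0.2, -0.1], [8.2, -1.2, 0.0]], [[-0.1, 0.2, -0.1], [10.9, -1.2, 0.0]]]
[[[0.0, 0.0, 0.0], [2.8, 0.0, -0.0]]]
```

servo_tool(deltas=[[[0,0.2,0],[0,-1.2,0],8.7],[[0,0.2,0],[2.3,-1.2,0],8.7],[[0,0.2,0],[4.6,-1.2,0],8.7],[[0,0.2,0],[7,-1.2,0],8.7],[[0,0.2,0],[7,-1.2,0],8.7]])

```text
clock: 11.55
tool_pos: [0.5234, -0.3169, 0.126]
orientation: [17.9, 89.8, 167.9]
force: [-0.7, 0.0, -0.1]
opening: 0.0868
```

```bash
python3 - <<'E'
from h import *
P=np.array([.524,-.3195,0]); print(tool()[0],[v.round(2) for v in delta(P+[0,0,.061],down(150))])
s=cam("side"); print(proj(s,[tool()[0],P+[0,0,.117],P+[0,0,.045]]))
save(s,"pin.png",(190,290,330,410),4)
E
```

```text
[ 0.52343209 -0.31691938  0.12595441] [array([ 6.49,  0.19, -0.2 ]), array([-0.02,  0.22, -0.07])]
[[256.07864794 342.33461462]
 [256.07635852 347.78056018]
 [257.58386328 376.25768949]]
```

View pics/pin.png

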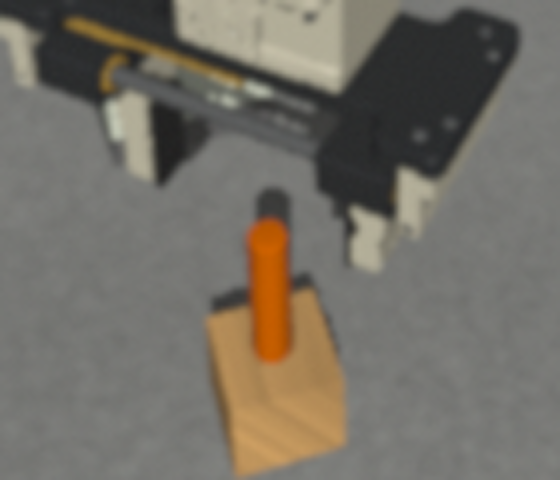

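The pin stands midway between the fingers, with its top at about (257,348) full frame. The prediction was (256,348), so the estimate holds. Descend and grip.

servo_tool(deltas=[[[0,0.2,0],[1.5,0.1,-0.3],8.7],[[0,0.2,0],[3,0.1,-0.3],8.7],[[0,0.2,0],[4.5,0.1,-0.3],8.7],[[0,0.2,0],[6.5,0.1,-0.3],5],[[0,0.2,0],[6.5,0.1,-0.3],3]])

```text
clock: 12.1
tool_pos: [0.5264, -0.3191, 0.0625]
orientation: [112.3, 89.9, -97.6]
force: [-0.9, -0.4, -0.4]
opening: 0.076
```

servo_tool(deltas=[[[0,0,0],[0,0,0],1],[[0,0,0],[0,0,0],1],[[0,0,0],[0,0,0],1],[[0,0,0],[0,0,0],0],[[0,0,0],[0,0,0],0]])

```text
clock: 12.6
tool_pos: [0.5265, -0.3192, 0.0631]
orientation: [135.6, 89.9, -74.4]
force: [0.1, 0.0, -0.9]
opening: 0.0366
```

servo_tool(deltas=[[[0,0,0],[0,0,0],0],[[0,0,0],[0,0,0],0],[[0,0,0],[0,0,0],0],[[0,0,0],[0,0,0],0],[[0,0,0],[0,0,0],0]])

```text
clock: 13.1
tool_pos: [0.5265, -0.3193, 0.0632]
orientation: [133.7, 89.9, -76.2]
force: [0.3, 0.3, 2.0]
opening: 0.0173
```

```bash
python3 - <<'E'
from h import *
o=ctrl.get_obs();print(o["tool_pos"],o["force"],o["opening"],[v.round(2) for v in delta(tool()[0],down(150))])
E
```

```text
[ 0.52654791 -0.31925623  0.06315194] [0.26608701 0.31654494 1.99384   ] 0.017260145301092777 [array([0., 0., 0.]), array([ 0.04, -0.08, -0.08])]
```

servo_tool(deltas=[[[0,0,0],[-1,0,0],0],[[0,0,0],[-3,0,0],0],[[0,0,0],[-5,0,0],0],[[0,0,0],[-7,0,0],0],[[0,0,0],[-8,0,0],0]])

```text
clock: 13.6
tool_pos: [0.5273, -0.3194, 0.1456]
orientation: [166.4, 89.8, -43.6]
force: [0.6, 0.2, -0.7]
opening: 0.0173
```

```bash
python3 - <<'E'
from h import *
o=ctrl.get_obs();print(o["tool_pos"],o["force"],o["opening"])
Hh=np.array([.4865,-.1248,0]); plan([(Hh+[0,0,.138],150)],step=.03)
E
```

```text
[ 0.52733534 -0.31940083  0.14559181] [ 0.63240365  0.20732172 -0.6617994 ] 0.017259755303307592
[[[0.0, -0.2, -0.1], [0.1, -2.1, 1.9]], [[0.0, -0.2, -0.1], [0.2, -4.2, 3.8]], [[0.0, -0.2, -0.1], [0.3, -6.4, 5.7]], [[0.0, -0.2, -0.1], [0.4, -8.5, 7.6]], [[0.0, -0.2, -0.1], [0.5, -10.6, 9.5]]]
[[[0.0, 0.0, 0.0], [0.1, -2.1, 1.9]], [[0.0, 0.0, 0.0], [0.2, -4.2, 3.8]]]
```

servo_tool(deltas=[[[0,-0.2,0],[0.1,-2.1,1.9],0],[[0,-0.2,0],[0.2,-4.2,3.8],0],[[0,-0.2,0],[0.3,-6.4,5.7],0],[[0,-0.2,0],[0.4,-8.5,7.6],0],[[0,-0.2,0],[0.5,-10.6,9.5],0]])

```text
clock: 14.1
tool_pos: [0.4974, -0.1791, 0.14]
orientation: [111.2, 89.9, -98.8]
force: [0.1, 0.6, -0.1]
opening: 0.0173
```

servo_tool(deltas=[[[0,0,0],[0.1,-2.2,2.1],0],[[0,0,0],[0.2,-4.5,4.2],0],[[0,0,0],[0.2,-4.5,4.2],0],[[0,0,0],[0.2,-4.5,4.2],0]])

```text
clock: 14.5
tool_pos: [0.4835, -0.1186, 0.1383]
orientation: [136.1, 89.9, -73.8]
force: [-0.2, -0.9, -0.2]
opening: 0.0175
```

```bash
python3 - <<'E'
from h import *
import pickle
o=ctrl.get_obs();print(o["tool_pos"],o["force"],o["opening"])
s=cam("side"); S=pickle.load(open("c0.pkl","rb"))["side"]
pickle.dump(s,open("c1.pkl","wb"))
p=tool()[0]; x=tool()[1].as_matrix()[:,0]; print("pred tip, shaft top",proj(s,[p+.056*x,p+.018*x]), "hole",proj(s,[[.4865,-.1248,.055]]))
b=lambda i:cv2.resize(i[250:330,205:285,::-1],(400,400),interpolation=cv2.INTER_CUBIC)
cv2.imwrite("pics/hover.png",np.hstack([b(S["im"]),b(s["im"])]))
E
```

```text
[ 0.48350793 -0.11859138  0.1382622 ] [-0.2203175  -0.89097763 -0.2461281 ] 0.017483099063048842
pred tip, shaft top [[238.11575053 285.74103779]
 [237.03412244 271.74380619]] hole [[240.07331874 297.0715169 ]]
```

View pics/hover.png

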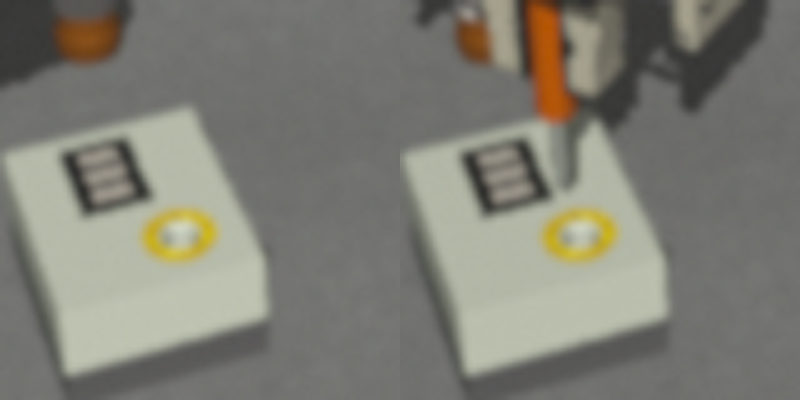

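The tip is at about (238,287) and the hole at (240.4,296.8) full frame. The predictions were (238.1,285.7) and (240.1,297.1). Now move over the hole with the tip about 5 mm above the mouth.

```bash
python3 - <<'E'
from h import *
print([v.round(2) for v in delta([.4866,-.1243,.117],down(150))])
E
```

```text
[array([ 2.12,  0.3 , -0.51]), array([ 0.09, -0.04, -0.05])]
```

servo_tool(deltas=[[[0,0,0],[0,0.3,-0.5],0],[[0,0,0],[0.7,0.3,-0.5],0],[[0,0,0],[1.4,0.3,-0.5],0],[[0,0,0],[2.1,0.3,-0.5],0],[[0,0,0],[2.1,0.3,-0.5],0]])

```text
clock: 15.05
tool_pos: [0.4855, -0.1245, 0.1156]
orientation: [54.8, 89.8, -155.2]
force: [-0.9, 1.1, -0.1]
opening: 0.0179
```

```bash
python3 - <<'E'
from h import *
import pickle
o=ctrl.get_obs();print(o["tool_pos"],o["force"],o["opening"],[v.round(2) for v in delta([.4866,-.1243,.117],down(150))])
s=cam("side"); S=pickle.load(open("c0.pkl","rb"))["side"]
p=tool()[0]; x=tool()[1].as_matrix()[:,0]; print("pred tip, shaft top",proj(s,[p+.056*x,p+.018*x]))
# pictures with the hole circle for the two estimates and predicted tip circle
b=lambda i:cv2.resize(i[265:315,215:265,::-1],(400,400),interpolation=cv2.INTER_CUBIC)
cv2.imwrite("pics/hover2.png",np.hstack([b(S["im"]),b(s["im"])]))
E
```

```text
[ 0.48547267 -0.12453256  0.11559617] [-0.86568709  1.11701326 -0.06157766] 0.017865275043246816 [array([-0.14, -0.08, -0.09]), array([ 0.05,  0.09, -0.13])]
pred tip, shaft top [[239.59665847 295.15533963]
 [238.59211402 281.47110835]]
```

View pics/hover2.png

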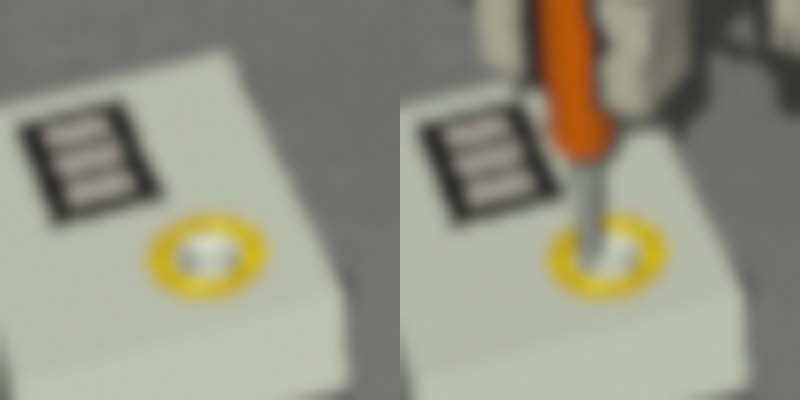

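The shaft tip is at about (593,260) in the crop, left of the hole centre at (608,257). I'll measure the offset at sub-pixel level from the difference image.

```bash
python3 - <<'E'
from h import *
import pickle
s=cam("side"); S=pickle.load(open("c0.pkl","rb"))["side"]
p=tool()[0]; x=tool()[1].as_matrix()[:,0]; print(p)
D=cv2.absdiff(s["im"],S["im"]).astype(float).sum(2)
for v in range(282,301): print(v,D[v,232:248].astype(int), "pred u",[round(float(q[0]),1) for q in proj(s,[p+.018*x,p+.056*x])] if v==282 else "")
E
```

```text
[ 0.48625464 -0.12437263  0.11677459]
282 [ 32  81 160 221 242 253 258 268 289 289 251 160  74  45  41  37] pred u [238.8, 239.8]
283 [ 18  52 104 160 202 222 237 256 270 256 196 104  33  14   9  12] pred u 
284 [  9  23  45  94 144 177 191 226 248 197 114  50  18   8   5   9] pred u 
285 [  2   7  23  54 103 139 161 198 201 124  51  16   8   6   9  11] pred u 
286 [  6   1  12  34  80 124 148 177 155  66  16  10   9   8   7  10] pred u 
287 [  2   5   7  26  63 117 146 174 143  52  11   9   7   9   9  10] pred u 
288 [  3   5   7  17  59 116 145 168 139  51   9   8   6   9  12   9] pred u 
289 [  2   2  10  18  56 112 147 168 142  51  11   7   9  10   8  10] pred u 
290 [  9   6   5  17  53 111 139 164 137  51   9   7   8   9   9   6] pred u 
291 [  6   4  11  14  53  99 121 140 119  46  11   9   8   9  10   8] pred u 
292 [  9   6   5  17  42  80 118 132  91  33   9   8   8   9   6  10] pred u 
293 [  8  11  10  13  36  96 146 144  89  35   9   8  10   6  10   8] pred u 
294 [ 10   8   6  12  40  90 116 147 125  47  12   5   3  10   8   8] pred u 
295 [  8  11   9  10  23  65 118 169 141  52  13   7   9   8   9   8] pred u 
296 [ 11   8   8   9  15  37  71 104  91  37  11   9   8   8   7   7] pred u 
297 [ 6  7 10  4 11 15 21 33 32 17  9  7  5  9  7  5] pred u 
298 [12  7  7  7  4  6 10  9 11  7  9  8  8  5  5  8] pred u 
299 [ 9  8  8  4  9  6  9  8  8 11 10  7  4  6  8  9] pred u 
300 [ 7  7  7  7  7  5  5 12 14  9  7  8  7  5  6 10] pred u
```

```bash
python3 - <<'E'
from h import *
import pickle
S=pickle.load(open("c0.pkl","rb"))["side"]
p,r=tool(); print(p)
for uv in((238.8,295.4),(238.8,295.0),(238.8,295.8)):
    t=atz(S,uv,p[2]-.056); h=atz(S,(240.5,296.6),.055); e=h-t; print("tip",t,"hole",h,"needed",e, "tool cm",(r.inv().apply(e)*100).round(2))
E
```

```text
[ 0.48625464 -0.12437263  0.11677459]
tip [ 0.48412728 -0.12576826  0.06077459] hole [ 0.48736849 -0.12336196  0.055     ] needed [ 0.00324121  0.00240629 -0.00577459] tool cm [ 0.58 -0.37 -0.16]
tip [ 0.48407561 -0.12449533  0.06077459] hole [ 0.48736849 -0.12336196  0.055     ] needed [ 0.00329288  0.00113337 -0.00577459] tool cm [ 0.58 -0.26 -0.23]
tip [ 0.48417882 -0.1270379   0.06077459] hole [ 0.48736849 -0.12336196  0.055     ] needed [ 0.00318967  0.00367593 -0.00577459] tool cm [ 0.58 -0.48 -0.09]
```

servo_tool(deltas=[[[0,0,0],[0,-0.3,-0.2],0],[[0,0,0],[0.3,-0.3,-0.2],0],[[0,0,0],[0.7,-0.3,-0.2],0],[[0,0,0],[1.1,-0.3,-0.2],0],[[0,0,0],[1.1,-0.3,-0.2],0]])

```text
clock: 15.65
tool_pos: [0.4889, -0.1228, 0.105]
orientation: [63.1, 89.9, -146.8]
force: [-0.6, -0.9, -1.5]
opening: 0.0172
```

```bash
python3 - <<'E'
from h import *
import pickle
o=ctrl.get_obs(); print(o["tool_pos"],o["force"],o["moment"],o["opening"])
s=cam("side"); S=pickle.load(open("c0.pkl","rb"))["side"]
b=lambda i:cv2.resize(i[265:315,215:265,::-1],(400,400),interpolation=cv2.INTER_CUBIC)
cv2.imwrite("pics/in.png",np.hstack([b(S["im"]),b(s["im"])]))
D=cv2.absdiff(s["im"],S["im"]).astype(int).sum(2)
for v in range(291,301): print(v,D[v,232:248])
E
```

```text
[ 0.48894179 -0.1227851   0.10504999] [-0.56089713 -0.93227446 -1.5332355 ] [0.00559506 0.07656181 0.00256625] 0.01724984054576597
291 [  6   8   9   5  11  25  66  98 117 152 129  47   9   8   9   6]
292 [  9   7   7   9   8  16  46 108 148 160 118  47  11   6   8   8]
293 [ 10  10   9   8   6  10  53 113 146 158 139  56   7   6   8   6]
294 [  9   8   5   6   5  17  60 121 165 208 174  62  11   5   8   9]
295 [  6   8   7   6   8  23  80 170 222 242 187  61  10   6   8   7]
296 [  9   8   8   2   4  18  70 159 204 226 174  64   9   6   6   9]
297 [  6   8   7   9  10  19  66 137 179 199 159  59   6  10   6   5]
298 [ 10   6  11   5   5  17  60 124 158 173 139  54  10   7   7   5]
299 [  9   8   7   6   8  12  44  83 105 115  90  37   9   7   6   8]
300 [ 9  5  7  8  5  8 24 39 51 51 37 17  4  5  7 10]
```

View pics/in.png

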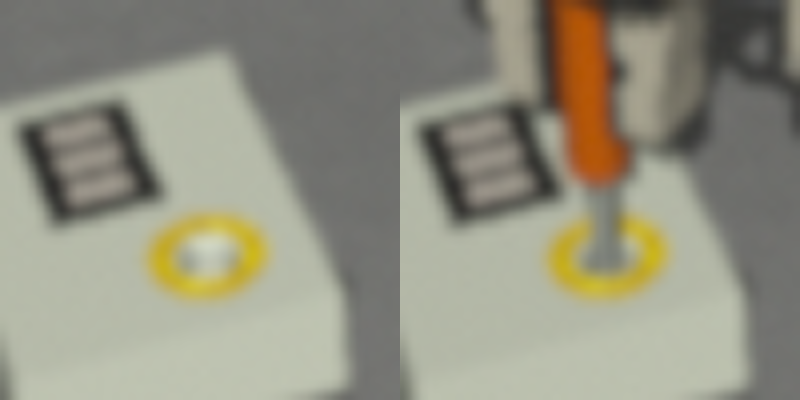

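The shaft is now inside the ring with hole interior visible on both sides (centre about (603,258), hole (608,257) in the crop). Contact force is negligible. Descending with force checks.

servo_tool(deltas=[[[0,0,0],[0.4,-0.1,0],0],[[0,0,0],[0.8,-0.1,0],0],[[0,0,0],[1.2,-0.1,0],0],[[0,0,0],[1.5,-0.1,0],0],[[0,0,0],[1.5,-0.1,0],0]])

```text
clock: 16.2
tool_pos: [0.4892, -0.122, 0.0898]
orientation: [58.6, 89.8, -151.3]
force: [-0.5, -0.4, -0.7]
opening: 0.0176
```

```bash
python3 - <<'E'
from h import *
o=ctrl.get_obs(); print(o["tool_pos"],o["force"],o["moment"],o["opening"])
E
```

```text
[ 0.48924543 -0.12201195  0.08977173] [-0.48829814 -0.38565133 -0.7320253 ] [ 0.09479603  0.01952499 -0.01395837] 0.017645848114554722
```

The tip is about 21 mm below the mouth with no force, so it is in the hole. Now pressing.

servo_tool(deltas=[[[0,0,0],[0.3,0,0],0],[[0,0,0],[0.5,0,0],0],[[0,0,0],[0.7,0,0],0],[[0,0,0],[0.9,0,0],0],[[0,0,0],[0.9,0,0],0]])

```text
clock: 16.7
tool_pos: [0.4896, -0.122, 0.081]
orientation: [68.8, 89.9, -141.1]
force: [-0.0, 1.5, 3.3]
opening: 0.0172
```

```bash
python3 - <<'E'
from h import *
o=ctrl.get_obs(); print(o["tool_pos"],o["force"],o["moment"],o["opening"])
E
```

```text
[ 0.48960076 -0.12203833  0.0810219 ] [-0.01623292  1.51065984  3.34985057] [0.14834619 0.09915478 0.00304597] 0.01720227089466052
```

servo_tool(deltas=[[[0,0,0],[0.1,0,0],0],[[0,0,0],[0.2,0,0],0],[[0,0,0],[0.3,0,0],0],[[0,0,0],[0.3,0,0],0]])

```text
clock: 17.1
tool_pos: [0.4903, -0.1222, 0.0803]
orientation: [111.7, 89.9, -98.1]
force: [-6.1, 2.6, 26.6]
opening: 0.0174
```

```bash
python3 - <<'E'
from h import *
o=ctrl.get_obs(); print(o["tool_pos"],o["force"],o["moment"],o["opening"])
E
```

```text
[ 0.49028345 -0.12223566  0.08030213] [-6.08765697  2.56137621 26.57005416] [ 1.21954693e+00  3.11900547e+00 -2.45860001e-03] 0.017440012530534947
```

The button is at its stop: the force jumped to 27 N at a tip height of about 24 mm, against 25 mm expected. I'll ease the push a little and hold.

servo_tool(deltas=[[[0,0,0],[0.1,0,0],0],[[0,0,0],[0.1,0,0],0],[[0,0,0],[0.1,0,0],0],[[0,0,0],[0.1,0,0],0],[[0,0,0],[0.1,0,0],0]])

```text
clock: 17.6
tool_pos: [0.4901, -0.1223, 0.0805]
orientation: [113.6, 89.9, -96.2]
force: [-5.6, 3.8, 18.2]
opening: 0.0173
```

```bash
python3 - <<'E'
from h import *
o=ctrl.get_obs(); print(o["tool_pos"],o["force"],o["moment"],o["opening"])
E
```

```text
[ 0.49007632 -0.12225434  0.08054997] [-5.64920801  3.78850172 18.17927443] [ 1.30399812  2.59323651 -0.06884345] 0.017290076422901778
```

servo_tool(deltas=[[[0,0,0],[0.1,0,0],0],[[0,0,0],[0.1,0,0],0],[[0,0,0],[0.1,0,0],0],[[0,0,0],[0.1,0,0],0],[[0,0,0],[0.1,0,0],0]])

```text
clock: 18.1
tool_pos: [0.49, -0.1222, 0.0807]
orientation: [118.5, 89.8, -91.2]
force: [-5.1, 1.2, 15.6]
opening: 0.0173
```

servo_tool(deltas=[[[0,0,0],[0.1,0,0],0],[[0,0,0],[0.1,0,0],0],[[0,0,0],[0.1,0,0],0],[[0,0,0],[0.1,0,0],0],[[0,0,0],[0.1,0,0],0]])

```text
clock: 18.6
tool_pos: [0.4899, -0.1222, 0.0807]
orientation: [124.2, 89.8, -85.6]
force: [-4.7, 2.4, 14.6]
opening: 0.0174
```

servo_tool(deltas=[[[0,0,0],[0.1,0,0],0],[[0,0,0],[0.1,0,0],0],[[0,0,0],[0.1,0,0],0],[[0,0,0],[0.1,0,0],0],[[0,0,0],[0.1,0,0],0]])

```text
clock: 19.1
tool_pos: [0.4899, -0.1222, 0.0807]
orientation: [130.2, 89.8, -79.6]
force: [-5.5, 2.7, 14.6]
opening: 0.0176
```

servo_tool(deltas=[[[0,0,0],[0.1,0,0],0],[[0,0,0],[0.1,0,0],0],[[0,0,0],[0.1,0,0],0],[[0,0,0],[0.1,0,0],0],[[0,0,0],[0.1,0,0],0]])

```text
clock: 19.6
tool_pos: [0.4899, -0.1222, 0.0807]
orientation: [134.6, 89.8, -75.2]
force: [-4.8, 2.6, 13.7]
opening: 0.0173
```

servo_tool(deltas=[[[0,0,0],[0.1,0,0],0],[[0,0,0],[0.1,0,0],0],[[0,0,0],[0.1,0,0],0],[[0,0,0],[0.1,0,0],0],[[0,0,0],[0.1,0,0],0]])

```text
clock: 20.1
tool_pos: [0.4899, -0.1221, 0.0807]
orientation: [138.3, 89.8, -71.4]
force: [-4.2, 2.0, 13.9]
opening: 0.0171
```

```bash
python3 - <<'E'
from h import *
import pickle
o=ctrl.get_obs(); print(o["tool_pos"],o["force"],o["moment"],o["opening"])
s=cam("side"); save(s,"end.png",(180,90,420,330),2.4)
E
```

```text
[ 0.48987483 -0.12214613  0.08068999] [-4.22657348  1.98594969 13.92677333] [ 1.07314316  1.85957132 -0.03672883] 0.017139117148686867
```

View pics/end.png

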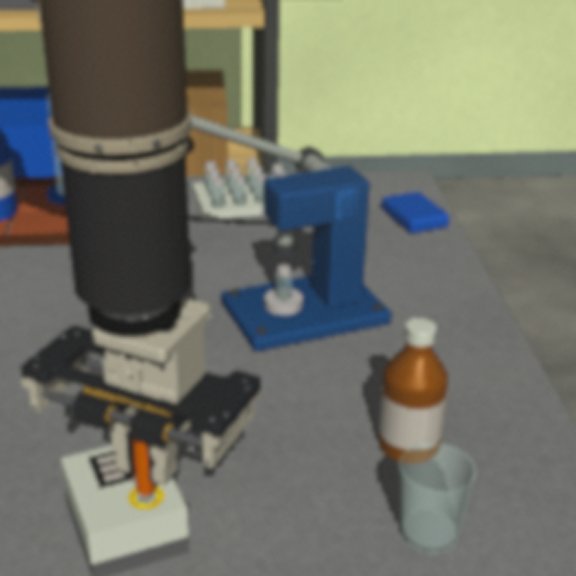

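The picture shows the pin's shaft in the hole with the orange handle about 8 mm above the box, (146,480–497). The lever arm is in its home position, and the bottle and beaker are standing. The push has held at 14–18 N for over 2.5 s, so I'm handing in.

```bash
python3 -c "
from plant import ctrl
print(ctrl.close_job()); o=ctrl.get_obs(); print(o['clock'],o['force'],o['tool_pos'])"
```

```text
the job is handed in; nothing more can be done
None
the job is handed in; nothing more can be done
```

I carried out both parts and handed the job in at about 20 s of the 72 s allowed. No verdict is reported, so I'm going by my own checks.

- **Lever:** I pulled it down to about 0.79 rad, worked out from the tool pose with 7 N on the handle. I then eased it up at roughly 0.5 rad/s and let go with it at or very near home. A later picture shows the bar exactly where it started.
- **Pin and button:** I gripped the pin (fingers read 17 mm on the 18 mm handle) and moved it through the hole. The button reached its stop with the tip about 24–25 mm above the table, where 25 mm was expected. I held it with 14–18 N for more than 2.5 s and left it pressed with the pin still gripped.
- **Glassware:** the bottle and beaker are standing undisturbed in the last picture. The arm hides the jar there, and I last saw it standing while the lever was down.

Some checks disagreed or were rougher than planned:
- **Force at the top of the lever stroke:** the wrist force briefly reached about 60 N (51 N downward) because the bar had slipped about 1 cm in the fingers and the lever met its stop early. The limit is 120 N at the wrist. The 40 N limit on the arm and gripper body should not apply, since only the fingers were touching the bar.
- **Hole position:** the two cameras' estimates differed by about 2 mm. Seen in the side camera, the tip was also about 3 mm off the hole, so I corrected for that before inserting the pin.
- **First push:** it peaked at 27 N before I eased off. A sideways load of about 5 N remained during the hold.

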